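Prop the spring door and fetch the check weight

TASK

The clear sliding door on top of the weight cabinet springs shut, so push it open and prop it with the long wooden wedge, laid flat on the metal strip between the fixed stop and the door's upright tab. With the door staying open on the wedge, reach in, lift out the larger check weight and gently set it upright in the middle of the moisture analyser's round steel pan. Leave the wedge in place.

Things in the scene. Friction and masses are not known exactly. Their poses are not given: they have to be found in the camera images.
- wedge_center (a point): the longer of two plain wooden wedges lying flat on the bench: 170 mm long (its x axis), 40 mm wide (y, upright sides), the top sloping from 14 mm thick at its -x end to 36 mm at +x. The point is half-way along, 12.5 mm above its underside. The other wedge, 95 mm long, is not needed.
- seat (a point): on the white weight cabinet: point on the bare metal strip (55 mm wide, 120 mm above the bench) over which the wedge's middle belongs, wedge length along y. +x: across to the opening; +y: the way the door opens. A fixed stop, 12 mm high, 15 mm thick, has its face at y -85 mm. Opening: x +27 to +187, y -85 to +85 mm; floor inside 90 mm below the strip.
- tab (a point): upright steel tab on the clear door's leading edge, standing over the strip: 53 mm wide, 8 mm thick, top 53 mm above the strip. The point is the middle of its face towards the stop, 27 mm above the strip; axes as the seat's. Push it along +y, for instance with the end of the held wedge carried over the stop; it then rests on the wedge.
- door (a joint): how far the sliding door is open, in m: 0 shut (tab 2 mm from the stop), 0.195 at its far end, 0.168 resting on the seated long wedge. A spring shuts it, with about 4 N when shut and 7 N when open.
- weight_center (a point): the larger of two steel check weights standing in the cabinet under the clear door: cylinder 38 mm across, 59 mm tall, with a knob, 78 mm in all, 0.5 kg. The point is on its axis, 39 mm above its underside. The small weight (25 by 46 mm) stands about 65 mm away along the seat's y, so most room is had with the jaws closing along the seat's x.
- pan (a point): top centre of the moisture analyser's flat round steel pan, 100 mm across, 80 mm above the bench. The analyser's white hood stands swung open, more than 120 mm from this point in its +x direction.
Mind the look-alikes: they are no part of the job. Leave any blue look-alike of the part that bears wedge_center alone.

How it is judged:
By the outcome, as a careful person would: the job done as asked, in the order asked, and still so for the second after the job is handed in, with the robot touching nothing.
It also fails if it takes over 61 s, if anything falls off the work surface, if the arm or the gripper's body presses on something with over 40 N, if the wrist force passes 120 N, or if a joint passes its speed limit or range.

ROBOT

A 6-joint arm with a two-finger parallel gripper is mounted at the origin on the work surface. World frame = base frame: x ahead of the robot, y to its left, z up, the work surface at z = 0. Lengths are in m, angles in rad, forces in N, time in s.
With the tool pointing down it reaches from about 0.35 to 0.8 m from the base axis. Payload 7.3 kg.
Tool frame: the origin (TCP) lies at the very end of the fingers, on their centre line; the grasp point (between the pads) lies 19 mm behind it; z points along the fingers, y is the line along which they close (so a half turn about z gives the same grasp; the last joint's range is limited). The gripper opens to 85 mm and grips with 20 to 120 N. Pads are 22 mm wide; open, the fingers measure 114 mm over their backs; the gripper's body (76 mm by 85 mm) begins 54 mm behind the grasp point. The pads swing forward as they close: fully open they stand 13 mm farther back than shut.
Start: joints at [-1.446, 0.342, 1.524, -0, 1.275, -0.146], TCP at [0.14, -0.506, 0.231] pointing down, gripper open.
Joint ranges: [-2.53, 2.53], [-0.77, 2.02], [0.04, 2.7], [-1, 4.14], [0.28, 2.66], [-3.11, 3.11]. Speed limits (rad/s): [2.57, 2.57, 3.14, 3.14, 3.14, 3.14].

INTERFACE

Orientations are given as a unit quaternion [x, y, z, w].
In Python, from bench import sensors, imaging, job gives the robot as it stands. The module is installed in compiled form; this text tells all that it offers.
- The arm moves only by the tool jog_arm, never from a script. Its argument "increments" is a list of rows, each a list of 7 numbers: the shift along the world's x, y, z in cm, then the turn, a rotation vector about the world's x, y, z in degrees, then the closure in counts, from 0 (fully open) to 255 (shut). A call has 1 to 12 rows; each row shifts and turns the commanded pose from where the row before left it; what a row does not reach is not made up. A row lasts 1/10 s, in which the tool goes at most 50 mm and 8.59 degrees, less where a joint would pass 70% of its speed; a pose out of reach is approached as far as the arm can. A call is refused whole if a number of a shift passes 5 or a number of a turn 8.59, either way. A call with a gripper value outside its range is refused whole. The fingers move at their own pace and stop on an object; "force" is the grip in N (left out, the last holds). Time passes only in rows, so rows that do not move let the fingers close. It gives the time, the measured TCP pose, the force, the opening and the grip force at its end, in the units of the state.
- sensors.get_obs(): the state, without advancing time (a new reading comes with each control period).
- imaging.capture(name): name is "scene" or "top" or "wrist"; returns a dict with "color" (480x640x3 uint8, red, green, blue), "fx", "fy", "cx", "cy" (pixels), "D" ([k1, k2, p1, p2, k3] as OpenCV has them; the pictures are not rectified), "extrinsics" (4x4, takes a point from camera to world coordinates); the wrist camera has in their place "T_tool_cam" (4x4, takes a point from camera to tool coordinates, whose origin is the TCP and whose axes are the flange's). Camera axes: x right, y down, z forward; pixel columns grow to the right and rows downward; lengths in m; the calibration is good to about 2 mm. A picture is of the moment at which its call begins: read the wrist's pose just before it. There is no depth.
- job.hand_in(): hands the job in; it is judged then, once.
The state is a dict: "time": time; "joint_positions": joint angles; "joint_velocities": joint speeds; "joint_efforts": joint torques, N m; "tcp_pos": TCP position; "orientation": TCP orientation; "force": force on the tool from outside, world axes, zero at the start; "ft_torque": the same for the moment, N m; "finger_gap": finger opening in m; "finger_force": force on a finger pad.
Only numpy, scipy, OpenCV 4.12 (cv2) and the standard library are available. Lean on these libraries where they do the work, as an engineer would, in place of code of your own. Each camera call takes 0.05 s, during which the arm holds its last target. There are 200 camera calls.

## Working session

There is one attempt and no reset: what is moved stays moved. The work goes in short steps, Python scripts to look and compute and a tool call to move; the robot and the scene stay as the last step left them, time stands still between calls to the robot, and variables do not carry over. Pictures are saved under pics/ and viewed, at most 10 in all, crops included, and the job is handed in when it is done.

Besides the shell and the picture viewer there is one more tool, called after "Request:" by a JSON object that holds its "name" and its "arguments", one argument or row to a line. jog_arm: Moves the arm, as the interface text tells. Its arguments: {"type":"object","properties":{"increments":{"type":"array","items":{"type":"array","items":{"type":"number"}}},"force":{"type":"number"}},"required":["increments"]}

```bash
mkdir -p pics; python3 - <<'E'
from bench import sensors, imaging
import cv2, pickle, numpy as np
o=sensors.get_obs(); print(o['time'],o['tcp_pos'],o['orientation'],o['finger_gap'])
d={}
for n in ("scene","top"):
    c=imaging.capture(n); d[n]=c
    cv2.imwrite(f"pics/{n}0.png",c['color'][:,:,::-1])
    print(n,c['fx'],c['cx'],c['cy'],c['D'],np.round(c['extrinsics'],3).tolist())
pickle.dump(d,open('cams.pkl','wb'))
E
```

```text
0.0 [ 0.14042493 -0.50544607  0.23061892] [ 9.90844382e-01  1.35006651e-01  1.96236248e-05 -7.83967361e-04] 0.08573195299059591
scene 468.2554000008259 319.0979344885257 247.23114294888722 [0.00355929 0.         0.         0.         0.        ] [[0.034, 0.717, -0.696, 1.228], [0.999, -0.023, 0.025, -0.133], [0.002, -0.697, -0.717, 0.933], [0.0, 0.0, 0.0, 1.0]]
top 444.82003399073 316.69405981707183 245.97120479581565 [-0.10475129  0.          0.          0.          0.        ] [[0.002, -0.984, 0.18, 0.215], [-1.0, -0.002, 0.002, -0.098], [-0.001, -0.18, -0.984, 1.295], [0.0, 0.0, 0.0, 1.0]]
```

View pics/scene0.png

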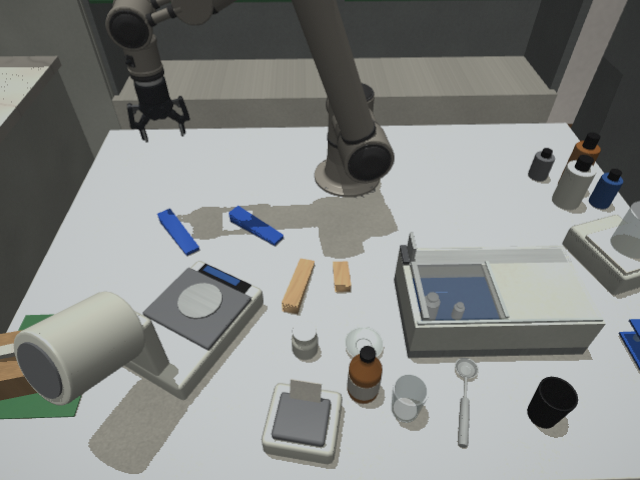

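View pics/top0.png

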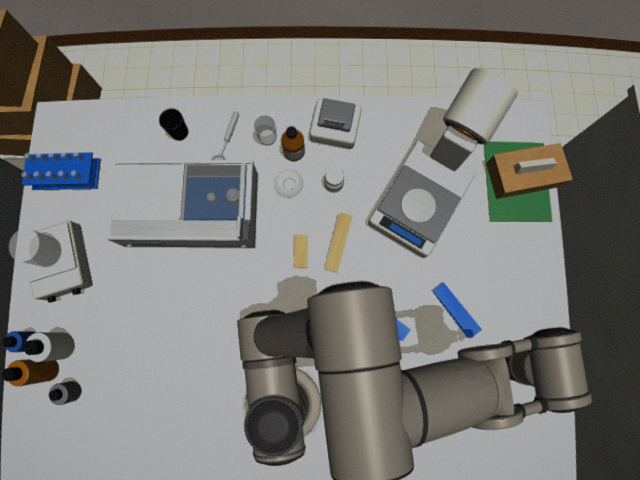

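The scene picture shows the wooden wedges: long at scene (298,285) / top (338,242), short at (342,276) / (301,251). It also shows two blue look-alikes at scene (178,231) and (256,226), the cabinet with strip and tab near (408,250), and the pan at (200,300) / top (418,205). I choose the longer wooden one and check it in close crops.

```bash
python3 - <<'E'
import cv2, numpy as np
s=cv2.imread('pics/scene0.png'); t=cv2.imread('pics/top0.png')
a=cv2.resize(s[225:360,275:475],None,fx=4,fy=4,interpolation=cv2.INTER_CUBIC)[:540]
cv2.imwrite('pics/cropS.png',a)
b=cv2.resize(t[150:280,175:365],None,fx=4.2,fy=4.2,interpolation=cv2.INTER_CUBIC)
cv2.imwrite('pics/cropT.png',b)
E
```

```text
(no output)
```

View pics/cropS.png

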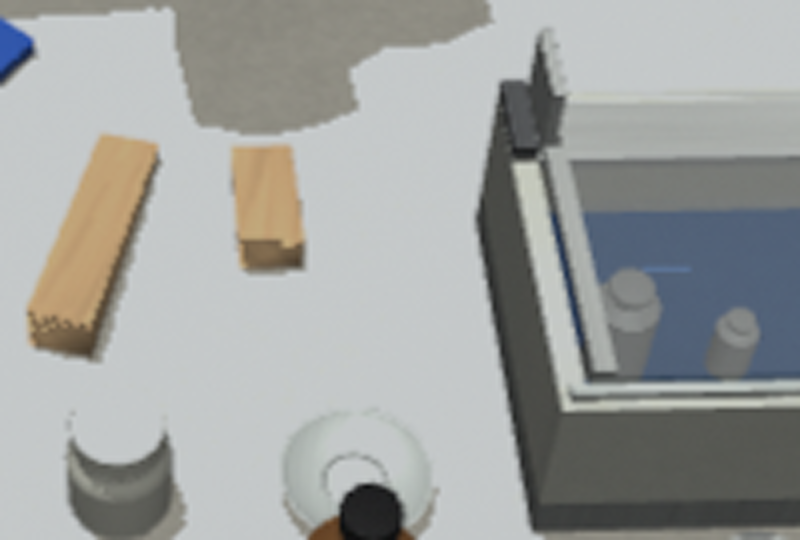

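View pics/cropT.png

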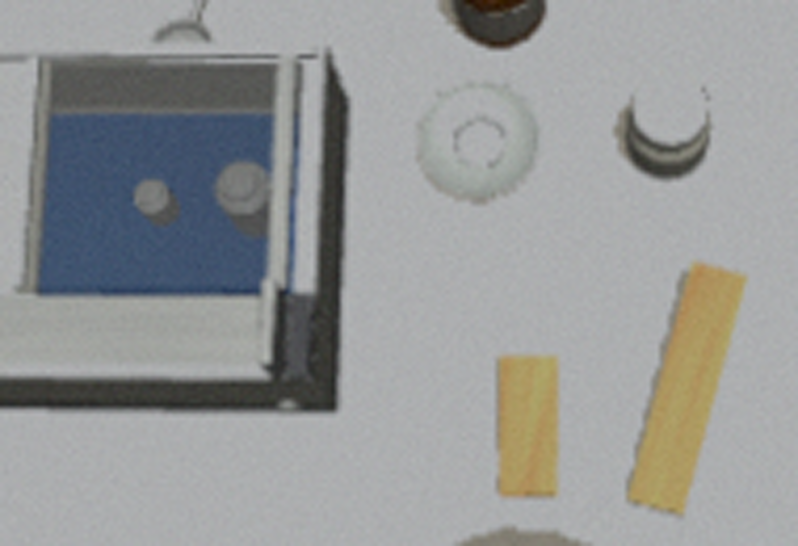

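```bash
cat > h.py <<'E'
import numpy as np, cv2, pickle
from scipy.spatial.transform import Rotation as R
def K(c): return np.array([[c['fx'],0,c['cx']],[0,c['fy'],c['cy']],[0,0,1.]])
def ray(c,uv,T=None):
    T=c['extrinsics'] if T is None else T
    n=cv2.undistortPoints(np.array([[uv]],float),K(c),np.array(c['D'],float))[0,0]
    d=T[:3,:3]@[n[0],n[1],1]; return T[:3,3],d/np.linalg.norm(d)
def tri(*rays):
    A=sum(np.eye(3)-np.outer(d,d) for _,d in rays); b=sum((np.eye(3)-np.outer(d,d))@o for o,d in rays)
    p=np.linalg.solve(A,b); return p,max(np.linalg.norm((np.eye(3)-np.outer(d,d))@(p-o)) for o,d in rays)
def atz(r,z): return r[0]+r[1]*(z-r[0][2])/r[1][2]
def proj(c,P,T=None):
    T=c['extrinsics'] if T is None else T
    Ti=np.linalg.inv(T); rv,_=cv2.Rodrigues(Ti[:3,:3])
    return cv2.projectPoints(np.atleast_2d(P).astype(float),rv,Ti[:3,3],K(c),np.array(c['D'],float))[0][:,0]
def Ttool(o):
    T=np.eye(4);T[:3,:3]=R.from_quat(o['orientation']).as_matrix();T[:3,3]=o['tcp_pos'];return T
E
python3 - <<'E'
from h import *
d=pickle.load(open('cams.pkl','rb')); S,T=d['scene'],d['top']
cs=lambda u,v:(275+(u+.5)/4-.5,225+(v+.5)/4-.5)
ct=lambda u,v:(175+(u+.5)/4.2-.5,150+(v+.5)/4.2-.5)
P={'w+x-y':((30,312),(745,275)),'w+x+y':((97,328),(695,262)),'w-x-y':((102,135),(683,515)),'w-x+y':((158,145),(628,500)),
'knob':((633,277),(243,178)),'small':((741,318),(152,192)),'stop far out':((502,83),(308,380)),'stop far face':((525,80),(285,380)),'stop near out':((513,157),(312,293)),'stop near face':((540,153),(290,293)),
'tabtop far':((543,30),(264,362)),'tabtop near':((562,92),(264,282))}
for k,(a,b) in P.items():
    p,e=tri(ray(S,cs(*a)),ray(T,ct(*b))); print(k,np.round(p*1000),round(e*1000,1))
p,e=tri(ray(S,(200,300)),ray(T,(418.5,205.5))); print('pan',np.round(p*1000),e)
for k,b in {'strip edge L':(0,378),'strip edge R':(262,378),'inner L':(0,293),'inner R':(290,293),'right wall far':(335,50)}.items(): print(k,np.round(atz(ray(T,ct(*b)),.12)*1000))
E
```

```text
w+x-y [ 537. -197.   34.] 1.2
w+x+y [ 548. -160.   30.] 3.9
w-x-y [ 372. -154.   10.] 1.4
w-x+y [ 383. -116.   10.] 1.0
knob [584. 142. 112.] 3.0
small [586. 211.  74.] 2.2
stop far out [444.  90. 126.] 1.2
stop far face [444. 104. 127.] 0.9
stop near out [502.  89. 123.] 0.3
stop near face [502. 104. 125.] 1.1
tabtop far [447. 109. 172.] 0.1
tabtop near [497. 111. 172.] 0.2
pan [ 555. -384.   75.] 0.001718922442744593
strip edge L [446. 291. 120.]
strip edge R [447. 120. 120.]
inner L [503. 295. 120.]
inner R [503. 103. 120.]
right wall far [670.  79. 120.]
```

Everything agrees: the wedge is centred at about (460,-157) mm with its thick end toward +x and a yaw of -14.7°. The seat is at about (474,190), with the axes parallel to the world's. The weight is at (584,142) and the pan at (555,-384). Moving above the wedge.

Request:
{"name": "jog_arm", "arguments": {
  "increments": [
    [2.8,2.87,0,0,0,-2.5,0],
    [2.8,2.87,0,0,0,-2.5,0],
    [2.8,2.87,0,0,0,-2.5,0],
    [2.8,2.87,0,0,0,-2.5,0],
    [2.8,2.87,0,0,0,-2.5,0],
    [2.8,2.87,0,0,0,-2.5,0],
    [2.8,2.87,0,0,0,-2.5,0],
    [2.8,2.87,0,0,0,-2.5,0],
    [2.8,2.87,0,0,0,-2.5,0],
    [2.8,2.87,0,0,0,-2.5,0],
    [2.8,2.87,0,0,0,-2.5,0],
    [2.8,2.87,0,0,0,-2.5,0]
  ]
}}

```text
time: 1.3
tcp_pos: [0.4772, -0.16, 0.2311]
orientation: [0.992, -0.127, -0.0, -0.0]
force: [0.6, -0.8, -0.3]
finger_gap: 0.0858
finger_force: 0.0
```

```bash
python3 - <<'E'
from bench import sensors, imaging
from h import *
o=sensors.get_obs(); c=imaging.capture('wrist'); cv2.imwrite('pics/w1.png',c['color'][:,:,::-1])
pickle.dump((o,c),open('w1.pkl','wb'))
print(o['time'],o['tcp_pos'],R.from_quat(o['orientation']).as_euler('ZYX',degrees=True)); T=Ttool(o)@c['T_tool_cam']
for z,p in ((.034,(540,-197)),(.034,(550,-160)),(.012,(372,-154)),(.012,(383,-116))):
  print(proj(c,[p[0]/1e3,p[1]/1e3,z],T))
E
```

```text
1.3 [ 0.47724804 -0.15998104  0.23105437] [-1.45816135e+01  3.48434104e-02  1.79997378e+02]
[[347.07689483 133.2739372 ]]
[[305.62025011 132.85731989]]
[[343.32821226 290.81955327]]
[[308.62231023 289.97699949]]
```

View pics/w1.png

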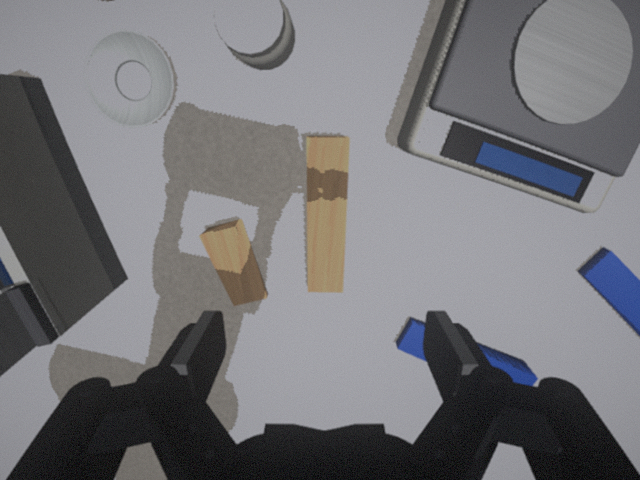

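The wrist view shows the long wedge's corners at (306,136), (349,137), (343,292) and (308,292), within 3 px of where I predicted. The grasp position is good.

Request:
{"name": "jog_arm", "arguments": {
  "increments": [
    [0,0,-4.2,0,0,0,0],
    [0,0,-4.2,0,0,0,0],
    [0,0,-4.2,0,0,0,0],
    [0,0,-4.2,0,0,0,0],
    [0,0,-4.2,0,0,0,0],
    [0,0,-1.0,0,0,0,0],
    [0,0,-0.8,0,0,0,0],
    [0,0,0,0,0,0,0]
  ]
}}

```text
time: 2.15
tcp_pos: [0.4769, -0.1617, 0.0037]
orientation: [0.992, -0.126, 0.0, 0.0]
force: [-1.0, 0.7, 0.5]
finger_gap: 0.085
finger_force: 0.0
```

Request:
{"name": "jog_arm", "arguments": {
  "increments": [
    [0,0,0,0,0,0,255],
    [0,0,0,0,0,0,255],
    [0,0,0,0,0,0,255],
    [0,0,0,0,0,0,255],
    [0,0,0,0,0,0,255],
    [0,0,0,0,0,0,255],
    [0,0,0,0,0,0,255],
    [0,0,0,0,0,0,255],
    [0,0,0,0,0,0,255],
    [0,0,0,0,0,0,255]
  ],
  "force": 70
}}

```text
time: 3.15
tcp_pos: [0.4773, -0.1618, 0.0047]
orientation: [0.992, -0.126, 0.001, 0.0]
force: [-1.2, 0.7, 8.6]
finger_gap: 0.0383
finger_force: 71.5
```

Request:
{"name": "jog_arm", "arguments": {
  "increments": [
    [0,0,2,0,0,0,255],
    [0,0,4,0,0,0,255],
    [0,0,4,0,0,0,255],
    [0,0,4,0,0,0,255],
    [0,0,2,0,0,0,255],
    [0,1.8,0,0,0,8,255],
    [0,1.8,0,0,0,8,255],
    [0,1.8,0,0,0,8,255],
    [0,1.8,0,0,0,8,255],
    [0,1.8,0,0,0,8,255],
    [0,1.8,0,0,0,8,255],
    [0,1.8,0,0,0,8,255]
  ]
}}

```text
time: 4.35
tcp_pos: [0.4762, -0.0347, 0.1636]
orientation: [0.934, 0.357, 0.0, 0.0]
force: [-0.2, 0.3, -1.3]
finger_gap: 0.0387
finger_force: 71.1
```

Request:
{"name": "jog_arm", "arguments": {
  "increments": [
    [0,1,0,0,0,8,255],
    [0,1,0,0,0,8,255],
    [0,1,0,0,0,8,255],
    [0,1,0,0,0,8,255],
    [0,1,0,0,0,8,255],
    [0,0,0,0,0,8.5,255],
    [0,0,0,0,0,0,255],
    [0,0,0,0,0,0,255]
  ]
}}

```text
time: 5.15
tcp_pos: [0.4763, 0.0145, 0.1635]
orientation: [0.708, 0.706, 0.0, 0.0]
force: [-0.6, -0.2, -0.8]
finger_gap: 0.0388
finger_force: 71.0
```

```bash
python3 - <<'E'
from bench import sensors, imaging
from h import *
o=sensors.get_obs(); print(o['time'],o['tcp_pos'],R.from_quat(o['orientation']).as_euler('ZYX',degrees=True),o['joint_positions'],o['force'])
s=imaging.capture('scene');c=imaging.capture('wrist');pickle.dump((o,s,c),open('w2.pkl','wb'))
a=cv2.resize(s['color'][150:310,290:490,::-1],None,fx=3.7,fy=3.7,interpolation=cv2.INTER_CUBIC)
cv2.imwrite('pics/s2.png',a);cv2.imwrite('pics/w2.png',c['color'][:,:,::-1])
E
```

```text
5.15 [0.47634814 0.01448982 0.16349108] [8.97858971e+01 2.74056860e-03 1.79987300e+02] [-1.30585376e-01  3.24830602e-01  1.75513123e+00 -2.22272005e-05
  1.06140489e+00 -1.26837744e-01] [-0.6092601  -0.19494344 -0.83080512]
```

View pics/w2.png

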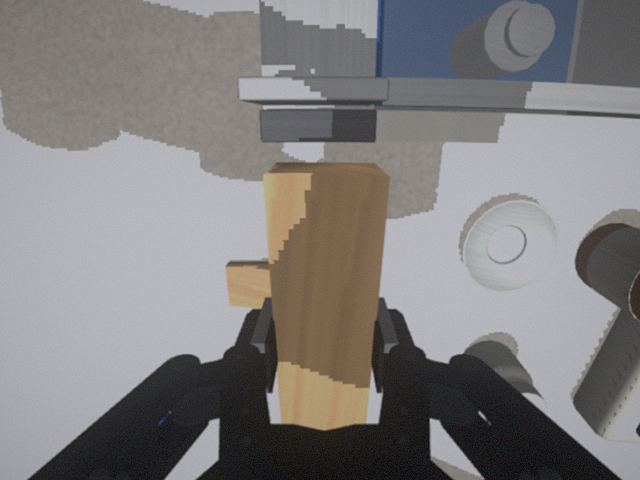

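The wrist view shows the wedge held straight, with its thick end at columns 265-389. The dark stop is at (261-376, 105-140), the tab top edge behind it at (239-387, ~78), and the strip at columns 261-378.

```bash
python3 - <<'E'
from h import *
o,s,c=pickle.load(open('w2.pkl','rb')); T=Ttool(o)@c['T_tool_cam']; print(np.round(T[:3,3],3))
for n,uv,z in (('strip L',(261,40),.12),('strip R',(380,40),.12),('stop rear L',(261,107),.132),('stop rear R',(376,107),.132),('tabtop L',(239,78),.173),('tabtop R',(388,78),.173),
 ('tabtop L2',(239,97),.173),('wedge farL',(265,176),.163+.036-.004),('wedge farR',(389,176),.195),('wedge far bot L',(275,164),.159),('wedge far bot R',(380,164),.159),('wedge nearR',(366,425),.173),('wedge nearL',(282,423),.173),('knob',(529,30),.108),('stop out L',(262,140),.132)):
  print(n,np.round(atz(ray(c,uv,T),z)*1000))
E
```

```text
[0.476 0.101 0.307]
strip L [446. 137. 120.]
strip R [502. 137. 120.]
stop rear L [446. 106. 132.]
stop rear R [500. 106. 132.]
tabtop L [446. 115. 173.]
tabtop R [498. 114. 173.]
tabtop L2 [446. 108. 173.]
wedge farL [457.  84. 195.]
wedge farR [496.  83. 195.]
wedge far bot L [455.  83. 159.]
wedge far bot R [499.  83. 159.]
wedge nearR [496. -43. 173.]
wedge nearL [454. -42. 173.]
knob [581. 146. 108.]
stop out L [446.  91. 132.]
```

Request:
{"name": "jog_arm", "arguments": {
  "increments": [
    [-0.25,0,-1.4,0,0,0,255],
    [0,0,-1.0,0,0,0,255],
    [0,1,0,0,0,0,255],
    [0,1,0,0,0,0,255],
    [0,0.6,0,0,0,0,255],
    [0,0.6,0,0,0,0,255],
    [0,1,0,0,0,0,255],
    [0,1,0,0,0,0,255]
  ]
}}

```text
time: 6.05
tcp_pos: [0.4744, 0.0666, 0.1396]
orientation: [0.707, 0.707, 0.0, 0.001]
force: [1.2, -6.2, -2.5]
finger_gap: 0.0388
finger_force: 70.7
```

Request:
{"name": "jog_arm", "arguments": {
  "increments": [
    [0,1.5,0,0,0,0,255],
    [0,1.5,0,0,0,0,255],
    [0,1.5,0,0,0,0,255],
    [0,1.5,0,0,0,0,255],
    [0,1.5,0,0,0,0,255],
    [0,1.5,0,0,0,0,255],
    [0,1.5,0,0,0,0,255],
    [0,1.5,0,0,0,0,255],
    [0,1.2,0,0,0,0,255],
    [0,1,0,0,0,0,255],
    [0,0.8,0,0,0,0,255],
    [0,0,0,0,0,0,255]
  ]
}}

```text
time: 7.25
tcp_pos: [0.4747, 0.2169, 0.1397]
orientation: [0.707, 0.707, 0.0, 0.001]
force: [2.9, -6.1, -2.6]
finger_gap: 0.0387
finger_force: 70.9
```

```bash
python3 - <<'E'
from bench import sensors, imaging
from h import *
_,_,c0=pickle.load(open('w2.pkl','rb'))
o=sensors.get_obs(); c=imaging.capture('wrist'); s=imaging.capture('scene')
for k in (c0,c):
    for u in (300,330,360):
        a=k['color'].astype(int); sat=(a.max(2)-a.min(2))[:,u]; r=np.where(sat>45)[0]; print(u,r[:1],r[-1:],end=' ')
    print()
a=cv2.resize(s['color'][190:330,350:520,::-1],None,fx=3,fy=3,interpolation=cv2.INTER_CUBIC)
b=cv2.resize(c['color'][100:330,180:460,::-1],(510,420))
cv2.imwrite('pics/s3.png',cv2.resize(np.hstack([a,b]),None,fx=.78,fy=.78))
E
```

```text
300 [172] [425] 330 [168] [429] 360 [165] [423] 
300 [178] [425] 330 [178] [429] 360 [178] [423]
```

View pics/s3.png

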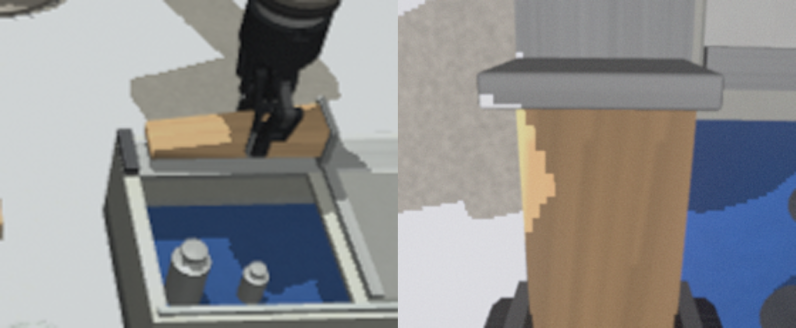

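The door is open and the wedge's thin end, at (147,130), is clear of the stop at (135,150). The tab rests on the thick end. Now I lower it.

Request:
{"name": "jog_arm", "arguments": {
  "increments": [
    [0,0,-0.4,0,0,0,255],
    [0,0,-0.4,0,0,0,255],
    [0,0,-0.4,0,0,0,255],
    [0,0,-0.15,0,0,0,255],
    [0,0,0,0,0,0,255]
  ]
}}

```text
time: 7.85
tcp_pos: [0.474, 0.2161, 0.1262]
orientation: [0.707, 0.707, -0.0, 0.001]
force: [0.5, -6.6, -0.5]
finger_gap: 0.0387
finger_force: 71.1
```

Request:
{"name": "jog_arm", "arguments": {
  "increments": [
    [0,0,-0.1,0,0,0,255],
    [0,0,-0.1,0,0,0,255],
    [0,0,0,0,0,0,255]
  ]
}}

```text
time: 8.15
tcp_pos: [0.4741, 0.2161, 0.1248]
orientation: [0.707, 0.707, -0.0, 0.001]
force: [-1.0, -6.3, 4.8]
finger_gap: 0.0383
finger_force: 71.5
```

Request:
{"name": "jog_arm", "arguments": {
  "increments": [
    [0,-0.3,0,0,0,0,255],
    [0,-0.3,0,0,0,0,255],
    [0,-0.2,0,0,0,0,255],
    [0,0,0,0,0,0,255]
  ]
}}

```text
time: 8.55
tcp_pos: [0.4741, 0.2085, 0.1248]
orientation: [0.707, 0.707, 0.0, 0.0]
force: [-1.8, -4.3, 6.2]
finger_gap: 0.0387
finger_force: 71.8
```

Request:
{"name": "jog_arm", "arguments": {
  "increments": [
    [0,-0.1,0,0,0,0,255],
    [0,0,0,0,0,0,255],
    [0,0,0,0,0,0,120],
    [0,0,0,0,0,0,0],
    [0,0,0,0,0,0,0],
    [0,0,0,0,0,0,0],
    [0,0,0,0,0,0,0],
    [0,0,0,0,0,0,0]
  ]
}}

```text
time: 9.35
tcp_pos: [0.4739, 0.2076, 0.1237]
orientation: [0.707, 0.707, 0.0, -0.0]
force: [0.6, -0.5, -0.2]
finger_gap: 0.0856
finger_force: 0.0
```

Request:
{"name": "jog_arm", "arguments": {
  "increments": [
    [0,0,2,0,0,0,0],
    [0,0,4,0,0,0,0],
    [0,0,4,0,0,0,0],
    [0,0,3.6,0,0,0,0],
    [3.5,-2.2,0,0,0,0,0],
    [3.5,-2.2,0,0,0,0,0],
    [4,-2.2,0,0,0,0,0],
    [0,0,0,0,0,0,0],
    [0,0,0,0,0,0,0]
  ]
}}

```text
time: 10.25
tcp_pos: [0.5842, 0.1409, 0.2589]
orientation: [0.708, 0.707, -0.001, -0.001]
force: [-0.1, 0.3, -0.1]
finger_gap: 0.0853
finger_force: 0.0
```

```bash
python3 - <<'E'
from bench import sensors, imaging
from h import *
o=sensors.get_obs(); print(o['time'],o['tcp_pos'],R.from_quat(o['orientation']).as_euler('ZYX',degrees=True))
c=imaging.capture('wrist'); s=imaging.capture('scene'); pickle.dump((o,s,c),open('w4.pkl','wb'))
a=cv2.resize(s['color'][200:340,360:500,::-1],(400,400),interpolation=cv2.INTER_CUBIC)
b=cv2.resize(c['color'][:,:,::-1],(400,300))
cv2.imwrite('pics/s4.png',np.hstack([a,cv2.copyMakeBorder(b,0,100,0,0,cv2.BORDER_CONSTANT)]))
T=Ttool(o)@c['T_tool_cam']; print(proj(c,[.583,.144,.108],T))
E
```

```text
10.25 [0.58416256 0.1408977  0.2588917 ] [ 8.99230591e+01 -7.44330720e-03 -1.79907505e+02]
[[324.09253651 219.5496266 ]]
```

View pics/s4.png

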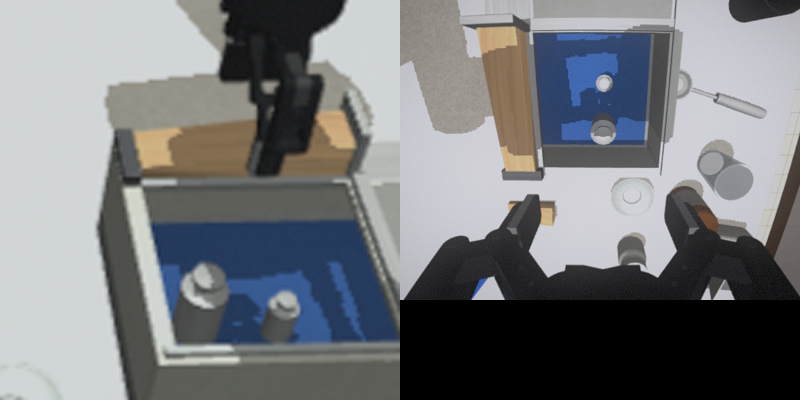

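```bash
python3 - <<'E'
from h import *
o,s,c=pickle.load(open('w4.pkl','rb'))
a=c['color'][160:260,270:380,::-1]
cv2.imwrite('pics/k.png',cv2.resize(a,None,fx=6,fy=6,interpolation=cv2.INTER_CUBIC))
E
```

```text
(no output)
```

View pics/k.png

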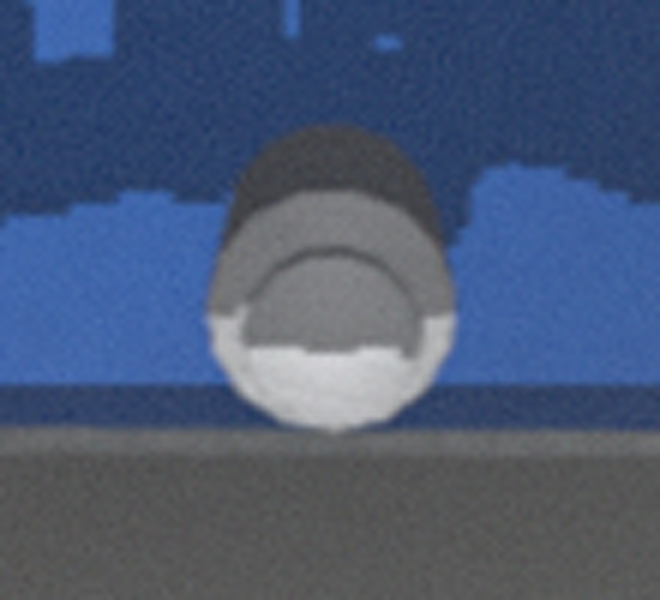

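```bash
python3 - <<'E'
from h import *
o,s,c=pickle.load(open('w4.pkl','rb')); T=Ttool(o)@c['T_tool_cam']
print(atz(ray(c,(325.3,211.8),T),.089),atz(ray(c,(325.3,216.2),T),.108))
E
```

```text
[0.58407291 0.14593648 0.089     ] [0.58404011 0.14698285 0.108     ]
```

The crop shows the large weight's top circle centred at about (325,212) in wrist pixels, which puts it at (584,146) mm. That agrees with the two-camera fix of (584,142), and the height is consistent. Descending to grasp.

Request:
{"name": "jog_arm", "arguments": {
  "increments": [
    [0,0.5,-2,0,0,0,0],
    [0,0,-4,0,0,0,0],
    [0,0,-4,0,0,0,0],
    [0,0,-3,0,0,0,0],
    [0,0,-3,0,0,0,0],
    [0,0,-2,0,0,0,0],
    [0,0,-1.4,0,0,0,0],
    [0,0,-1,0,0,0,0],
    [0,0,0,0,0,0,0]
  ]
}}

```text
time: 11.25
tcp_pos: [0.5833, 0.1469, 0.0552]
orientation: [0.707, 0.707, -0.0, -0.0]
force: [0.0, -0.6, -0.5]
finger_gap: 0.0855
finger_force: 0.0
```

Request:
{"name": "jog_arm", "arguments": {
  "increments": [
    [0,0,0,0,0,0,255],
    [0,0,0,0,0,0,255],
    [0,0,0,0,0,0,255],
    [0,0,0,0,0,0,255],
    [0,0,0,0,0,0,255],
    [0,0,0,0,0,0,255],
    [0,0,0,0,0,0,255],
    [0,0,0,0,0,0,255],
    [0,0,0,0,0,0,255],
    [0,0,0,0,0,0,255]
  ],
  "force": 60
}}

```text
time: 12.25
tcp_pos: [0.5846, 0.1466, 0.057]
orientation: [0.707, 0.707, 0.001, 0.001]
force: [-1.4, -0.4, 5.6]
finger_gap: 0.0368
finger_force: 60.1
```

Request:
{"name": "jog_arm", "arguments": {
  "increments": [
    [0,0,1,0,0,0,255],
    [0,0,2,0,0,0,255],
    [0,0,4,0,0,0,255],
    [0,0,4,0,0,0,255],
    [0,0,4,0,0,0,255],
    [0,0,3,0,0,0,255],
    [0,0,1.4,0,0,0,255],
    [0,0,0,0,0,0,255]
  ]
}}

```text
time: 13.05
tcp_pos: [0.5845, 0.1466, 0.2522]
orientation: [0.707, 0.707, 0.002, 0.001]
force: [0.3, -1.1, -6.0]
finger_gap: 0.0362
finger_force: 61.3
```

```bash
python3 - <<'E'
from bench import sensors
from h import *
o=sensors.get_obs(); print(o['time'],o['tcp_pos'],o['force'],o['joint_positions'])
d=pickle.load(open('cams.pkl','rb')); 
# pan ellipse fit in top & scene & w1 by hand-picked ROI contour
for n,(u,v),z in (('scene',(200,300),0),('top',(418,205),0)):
    g=cv2.cvtColor(d[n]['color'],cv2.COLOR_RGB2GRAY); r=g[v-35:v+35,u-35:u+35]
    b=cv2.threshold(cv2.GaussianBlur(r,(3,3),0),0,255,cv2.THRESH_OTSU)[1]
    m,l,st,ce=cv2.connectedComponentsWithStats(b); k=l[35,35]
    cn=max(cv2.findContours((l==k).astype('u1')*255 if False else (l==k).astype('uint8'),0,1)[0],key=cv2.contourArea)
    e=cv2.fitEllipse(cn); uv=(e[0][0]+u-35,e[0][1]+v-35); print(n,uv,e[1],atz(ray(d[n],uv),.08))
ow,cw=pickle.load(open('w1.pkl','rb')); T=Ttool(ow)@cw['T_tool_cam']; print('wrist',atz(ray(cw,(573.5,59),T),.08))
E
```

```text
13.05 [0.58454842 0.14658834 0.25223208] [ 0.2738536  -1.08338658 -6.01222597] [ 1.18607753e-01  4.71044652e-01  1.26481701e+00 -3.58190154e-05
  1.40169467e+00  1.18304893e-01]
scene (199.1553611755371, 299.6259651184082) (31.90018653869629, 43.8400764465332) [ 0.55823166 -0.38290162  0.08      ]
top (418.28754806518555, 204.9892234802246) (31.87485122680664, 34.082366943359375) [ 0.55580045 -0.38407943  0.08      ]
wrist [ 0.55580832 -0.38108232  0.08      ]
```

Request:
{"name": "jog_arm", "arguments": {
  "increments": [
    [0,-2,0,0,0,0,255],
    [-0.3,-3.5,0,0,0,0,255],
    [-0.3,-4.6,0,0,0,0,255],
    [-0.3,-4.6,0,0,0,0,255],
    [-0.3,-4.6,0,0,0,0,255],
    [-0.3,-4.6,0,0,0,0,255],
    [-0.3,-4.6,0,0,0,0,255],
    [-0.3,-4.6,0,0,0,0,255],
    [-0.3,-4.6,0,0,0,0,255],
    [-0.4,-4.6,0,0,0,0,255],
    [0,-4.6,0,0,0,0,255],
    [0,-3,0,0,0,0,255]
  ]
}}

```text
time: 14.25
tcp_pos: [0.5544, -0.3554, 0.2472]
orientation: [0.708, 0.706, -0.001, -0.002]
force: [0.9, 0.2, -4.0]
finger_gap: 0.0365
finger_force: 61.1
```

Request:
{"name": "jog_arm", "arguments": {
  "increments": [
    [0,-2,0,0,0,0,255],
    [0,-1,0,0,0,0,255],
    [0,0,0,0,0,0,255],
    [0,0,0,0,0,0,255]
  ]
}}

```text
time: 14.65
tcp_pos: [0.5559, -0.3812, 0.2489]
orientation: [0.707, 0.707, 0.0, -0.001]
force: [-0.2, 1.1, -5.3]
finger_gap: 0.0363
finger_force: 61.1
```

Request:
{"name": "jog_arm", "arguments": {
  "increments": [
    [0,-0.1,-2,0,0,0,255],
    [0,0,-3,0,0,0,255],
    [0,0,-3,0,0,0,255],
    [0,0,-2,0,0,0,255],
    [0,0,-1.6,0,0,0,255],
    [0,0,-1,0,0,0,255],
    [0,0,-0.4,0,0,0,255],
    [0,0,-0.2,0,0,0,255],
    [0,0,-0.2,0,0,0,255],
    [0,0,0,0,0,0,255],
    [0,0,0,0,0,0,255]
  ]
}}

```text
time: 15.75
tcp_pos: [0.5562, -0.3837, 0.1165]
orientation: [0.707, 0.707, 0.0, 0.001]
force: [-0.9, 0.5, -5.5]
finger_gap: 0.0362
finger_force: 61.1
```

```bash
python3 - <<'E'
from bench import sensors, imaging
from h import *
o=sensors.get_obs(); print(o['time'],o['tcp_pos'],o['force'])
s=imaging.capture('scene'); t=imaging.capture('top')
a=cv2.resize(s['color'][240:350,130:270,::-1],(420,330),interpolation=cv2.INTER_CUBIC)
b=cv2.resize(s['color'][200:340,360:500,::-1],(330,330),interpolation=cv2.INTER_CUBIC)
cv2.imwrite('pics/s5.png',np.hstack([a,b]))
E
```

```text
15.75 [ 0.55615065 -0.38369036  0.11648772] [-0.92206609  0.5108473  -5.50307234]
```

Request:
{"name": "jog_arm", "arguments": {
  "increments": [
    [0,0,-0.3,0,0,0,255],
    [0,0,-0.2,0,0,0,255],
    [0,0,-0.1,0,0,0,255],
    [0,0,-0.1,0,0,0,255],
    [0,0,0,0,0,0,255],
    [0,0,0,0,0,0,255]
  ]
}}

```text
time: 16.45
tcp_pos: [0.556, -0.3835, 0.1088]
orientation: [0.707, 0.707, 0.0, 0.0]
force: [-0.4, -0.0, -3.9]
finger_gap: 0.0364
finger_force: 61.1
```

Request:
{"name": "jog_arm", "arguments": {
  "increments": [
    [0,0,-0.1,0,0,0,255],
    [0,0,0,0,0,0,255],
    [0,0,0,0,0,0,255]
  ]
}}

```text
time: 16.75
tcp_pos: [0.556, -0.3835, 0.1078]
orientation: [0.707, 0.707, 0.0, 0.0]
force: [-0.6, 0.3, -5.0]
finger_gap: 0.0364
finger_force: 61.1
```

Request:
{"name": "jog_arm", "arguments": {
  "increments": [
    [0,0,-0.1,0,0,0,255],
    [0,0,0,0,0,0,255],
    [0,0,0,0,0,0,255]
  ]
}}

```text
time: 17.05
tcp_pos: [0.5561, -0.3836, 0.1071]
orientation: [0.707, 0.707, 0.0, 0.0]
force: [-0.8, 0.6, -3.4]
finger_gap: 0.0364
finger_force: 61.3
```

Request:
{"name": "jog_arm", "arguments": {
  "increments": [
    [0,0,-0.1,0,0,0,255],
    [0,0,0,0,0,0,255],
    [0,0,0,0,0,0,255]
  ]
}}

```text
time: 17.35
tcp_pos: [0.5561, -0.3836, 0.107]
orientation: [0.707, 0.707, 0.0, 0.001]
force: [-3.4, 2.8, 5.8]
finger_gap: 0.0366
finger_force: 62.0
```

Request:
{"name": "jog_arm", "arguments": {
  "increments": [
    [0,0,0.05,0,0,0,255],
    [0,0,0,0,0,0,255],
    [0,0,0,0,0,0,110],
    [0,0,0,0,0,0,60],
    [0,0,0,0,0,0,0],
    [0,0,0,0,0,0,0],
    [0,0,0,0,0,0,0],
    [0,0,0,0,0,0,0],
    [0,0,0,0,0,0,0]
  ]
}}

```text
time: 18.25
tcp_pos: [0.556, -0.3835, 0.1063]
orientation: [0.707, 0.707, 0.0, 0.0]
force: [0.0, 0.1, 0.7]
finger_gap: 0.0853
finger_force: 0.0
```

Request:
{"name": "jog_arm", "arguments": {
  "increments": [
    [0,0,1,0,0,0,0],
    [0,0,3,0,0,0,0],
    [0,0,4,0,0,0,0],
    [0,0,4,0,0,0,0],
    [0,0,2,0,0,0,0],
    [-3,3,0,0,0,0,0],
    [-3,3,0,0,0,0,0],
    [-3,3,0,0,0,0,0],
    [-3,3,0,0,0,0,0],
    [0,0,0,0,0,0,0],
    [0,0,0,0,0,0,0]
  ]
}}

```text
time: 19.35
tcp_pos: [0.436, -0.2633, 0.2478]
orientation: [0.707, 0.707, 0.0, 0.001]
force: [-0.1, -0.4, 0.4]
finger_gap: 0.0855
finger_force: 0.0
```

```bash
python3 - <<'E'
from bench import sensors, imaging
from h import *
o=sensors.get_obs(); print(o['time'],o['tcp_pos'],o['force'])
s=imaging.capture('scene'); t=imaging.capture('top')
a=cv2.resize(s['color'][240:350,130:270,::-1],(400,320),interpolation=cv2.INTER_CUBIC)
b=cv2.resize(s['color'][220:330,370:510,::-1],(400,320),interpolation=cv2.INTER_CUBIC)
e=cv2.resize(t['color'][150:260,360:500,::-1],(350,275),interpolation=cv2.INTER_CUBIC)
f=cv2.resize(t['color'][140:260,100:280,::-1],(450,275),interpolation=cv2.INTER_CUBIC)
cv2.imwrite('pics/s6.png',np.vstack([np.hstack([a,b]),np.hstack([e,f])]))
for z in (.08,.139,.158): print(z,proj(s,[.556,-.3835,z]),proj(t,[.556,-.3835,z]))
E
```

```text
19.35 [ 0.43600018 -0.2633314   0.24782476] [-0.1094064  -0.38781826  0.39606302]
0.08 [[199.03314906 298.85890313]] [[418.08280211 204.9201712 ]]
0.139 [[194.16883   282.3100399]] [[422.87997953 199.0604103 ]]
0.158 [[192.51597357 276.68788007]] [[424.52192586 197.05353494]]
```

View pics/s6.png

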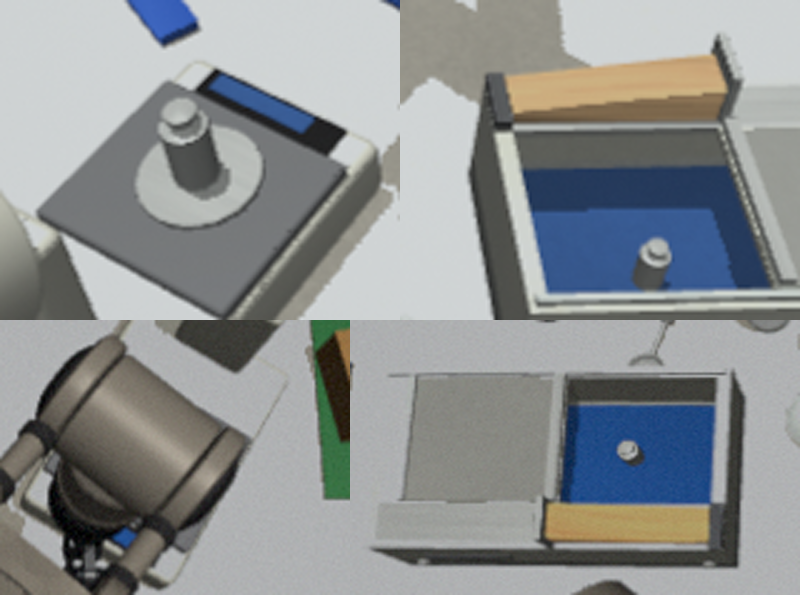

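The weight stands upright in the middle of the pan, with its base at about (198,180) in the crop. The wedge lies flat between the stop and the tab at (505-730, 60-120), holding the door open. The small weight is untouched and the robot is clear of everything.

```bash
python3 -c "
from bench import job
print(job.hand_in())"
```

```text
the job is handed in; nothing more can be done
None
```

The job is handed in at about 19 s on the robot clock: the long wedge lies flat between stop and tab holding the door open, and the larger check weight stands upright in the middle of the analyser pan.

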